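# Pop the filter hatch of the bench dust extractor

## Task

The dust extractor's filter is due for changing: switch the machine off by pressing down the raised end of its rocker switch, then press the wide filter hatch once near its ribbed front edge so that its push-push latch lets go, take the hand away and make sure the hatch swings right up and stays open by itself. Pushing the opened hatch down again would latch it, so do not; leave the narrow hatch shut, and do not pick up or knock away any of the things lying on and around the machine.

Things in the scene. Friction and masses are not known exactly. Their poses are not given: they have to be found in the camera images.
- extractor: Grey bench dust extractor, fixed, 320 mm wide (y) x 200 deep (x) x 126 high; origin at the centre of its underside on the table, x to its back, y to its left, z up. Front has intake slots. In its flat top, from left to right: a black rocker switch, the wide filter hatch, the narrow hatch. A capped spigot sticks 26 mm out of the right side
- rocker (a joint): Black rocker switch, 50 mm long (machine's x) x 26 wide, pivoting at its middle, top 11 mm above the deck there. 0 = on: front end raised, back end down; 0.40 rad = off: front end down. Snaps over past the middle; needs about 3 N on its raised end, which goes down 8 mm to a firm stop
- rocker_raised_end (a point): Point on the rocker's top face, 19 mm from the pivot towards the front, on the end that is raised at the start (moves with the rocker): the place to press, straight down
- filter_hatch (a joint): Wide filter hatch: grey plastic flap 120 mm wide x 107 long (front to back) x 12 thick, top 8 to 9 mm above the deck, hinged along its back edge. About 0 (up to 0.015) = latched shut; negative = pushed down against the latch (firm stop near -0.055 rad); 1.15 rad = fully open, at its stop. Once released, a spring (2.5 N at most at the pad) swings it up to its stop in about 1 s and holds it there
- filter_pad (a point): Point on top of the wide hatch, on its centre line, 85 mm from the hinge, 22 mm from the front edge, by the ribs: press straight down here (moves with the hatch). Pushing it 5 mm down from rest (about 3 N; firm stop at about 6 mm) and letting go releases the push-push latch; pushing the open hatch right down again latches it
- filter_pin (a joint): Steel pin of the wide hatch's latch, inside the machine, in a heart-shaped track under the hatch; displacement along the machine's y in m. 0 = in the notch (latched); about +0.005 while the hatch is pressed for release, near 0 when open; below -0.004 only when an opened hatch is pushed down again
- spare_hatch (a joint): The narrow hatch to the right of the wide one, 62 mm wide x 107 mm long, with the same latch and the same joint values; it is to stay shut (0)
- spare_pad (a point): Point on top of the narrow hatch, on its centre line, 85 mm from its hinge: not to be pressed
- vial_small: Small white vial with a screw cap, diameter 28 mm, 50 mm high, standing on the deck behind the wide hatch, clear of its swing; origin at the centre of its base
- tweezers: Steel tweezers, 128 x 14 x 8 mm, lying on the deck behind the narrow hatch; origin at the middle of the underside, long along its y
- brush: Flat brush with a wooden handle, 190 x 22 x 14 mm, lying on the table in front of the machine; origin at the middle of the underside, long along its y
- vial_wide: Low white vial with a screw cap, diameter 34 mm, 36 mm high, standing on the table near the machine's front left corner; origin at the centre of its base
- sherd: Potsherd, 36 x 49 x 13 mm, lying on the table near the machine's front right corner; origin at the middle of its underside
- marker: Marker pen with a black cap, 130 x 18 x 20 mm, lying on the table along the machine's left side; origin at the middle of the underside, long along its y

How it is judged:
On the way, in this order (a step that is already met when the one before it is completed fails the run):
1. the rocker is switched off (value of joint rocker above 0.33 rad), for 0.2 s.
2. the wide filter hatch is pushed down against its latch (value of joint filter_hatch below -0.03 rad), for 0.02 s.
3. the wide hatch stands open by itself with nothing touching the machine (value of joint filter_hatch above 1 rad and contact force between each of the arm, the fingers and extractor below 0.2 N), for 0.3 s.
At the end, for the whole second after the job is handed in: The wide filter hatch stands open by itself at more than 1.0 rad (stop at 1.15) and is at rest, the rocker is off (more than 0.33 rad), the narrow hatch is shut (less than 0.05 rad), and none of the six loose things is more than 30 mm from where it was (value of joint filter_hatch above 1 rad and velocity of joint filter_hatch between -0.05 and 0.05 rad/s and value of joint rocker above 0.33 rad and value of joint spare_hatch below 0.05 rad and distance of each of vial_small, tweezers, brush, vial_wide, sherd, marker from where it was at the start of the episode below 0.03 m); the robot touches nothing.
It fails at once if the filter hatch comes open while the machine is still switched on (value of joint filter_hatch above 0.08 rad and value of joint rocker below 0.2 rad).
It fails at once if the opened filter hatch is pushed down again into its latch (value of joint filter_pin below -0.004 m).
It fails at once if the narrow hatch is opened (value of joint spare_hatch above 0.08 rad).
It fails at once if one of the loose things is picked up or shifted by more than 30 mm (distance of any of vial_small, tweezers, brush, vial_wide, sherd, marker from where it was at the start of the episode above 0.03 m).
It also fails if it takes over 35 s, if anything falls off the work surface, if the arm or the gripper's body presses on something with over 40 N, if the wrist force passes 120 N, or if a joint passes its speed limit or range.

## Robot

A 6-joint arm with a two-finger parallel gripper is mounted at the origin on the work surface; the furniture and walls round the work are solid. World frame = base frame: x ahead of the robot, y to its left, z up, the work surface at z = 0. Lengths are in m, angles in rad, forces in N, time in s.
With the tool pointing down it reaches from about 0.275 to 0.825 m from the base axis. Payload 5.2 kg.
Tool frame: the origin (TCP) lies between the finger pads; the fingertips stand r.tips_ahead ahead of it and the grasp point (between the pads) lies 6 mm ahead of it (r.tips_ahead is the distance from the TCP to the fingertips, in m); z points along the fingers, y is the line along which they close (so a half turn about z gives the same grasp; the last joint's range is limited). The gripper opens to 93 mm and grips with 3 to 60 N. Pads are 15 mm wide; open, the fingers measure 128 mm over their backs; the gripper's body (75 mm by 188 mm) begins 65 mm behind the grasp point.
Start: joints at [-1.352, 0.259, 1.535, -0, 1.348, -0.203], TCP at [0.225, -0.502, 0.214] pointing down, gripper open.
Joint ranges: [-3.14, 3.14], [-0.91, 2.08], [0.19, 2.58], [-1.22, 4.36], [0.22, 2.71], [-3.12, 3.12]. Speed limits (rad/s): [2.57, 2.57, 3.14, 3.14, 3.14, 3.14].

## Interface

Orientations are given as a unit quaternion [x, y, z, w].
In Python, from plant import r, imaging, workorder gives the robot as it stands.
- The arm moves only by the tool jog_arm, never from a script. Its argument "plan" is a list of rows, each a list of 5 numbers: the shift along the tool's x, y, z in m, then the turn about the tool's z in degrees, then the closure in counts, from 0 (fully open) to 255 (shut). In form: [[tx, ty, tz, yaw, claw], ...]. A call has exactly 5 rows; each row shifts and turns the commanded pose from where the row before left it, along the tool's axes as they then stand; what a row does not reach is not made up. A row lasts 1/10 s, in which the tool goes at most 50 mm and 8.59 degrees, less where a joint would pass 70% of its speed; a pose out of reach is approached as far as the arm can. A call is refused whole if a number of a shift passes 0.05 or a number of a turn 8.59, either way. A call with a gripper value outside its range is refused whole. The fingers move at their own pace and stop on an object; "force" is the grip in N (left out, the last holds). Time passes only in rows, so rows that do not move let the fingers close, or fill a call up. It gives the time, the measured TCP pose, the force, the opening and the grip force at its end, in the units of the state.
- r.state(): the state, without advancing time (a new reading comes with each control period).
- imaging.camera(name): name is "side" or "top"; returns a dict with "color" (384x512x3 uint8, red, green, blue), "K" (3x3 intrinsics, pixels), "camera_from_world" (4x4, takes a point from world to camera coordinates). Camera axes: x right, y up, looking along -z (the intrinsics and any distortion apply to the point x, -y, -z); pixel columns grow to the right and rows downward; lengths in m; the calibration is good to about 2 mm. A picture is of the moment at which its call begins. There is no depth.
- workorder.finish_job(): hands the job in; it is judged then, once.
The state is a dict: "time_s": time; "joint_pos": joint angles; "joint_vel": joint speeds; "effort": joint torques, N m; "tool_pos": TCP position; "eef_rot": TCP orientation; "contact_force": force on the tool from outside, world axes, zero at the start; "torque": the same for the moment, N m; "finger_gap": finger opening in m; "gripper_force": force on a finger pad.
Only numpy, scipy, OpenCV 4.12 (cv2) and the standard library are available. Lean on these libraries where they do the work, as an engineer would, in place of code of your own. Each camera call takes 0.05 s, during which the arm holds its last target. There are 200 camera calls.

## Working session

There is one attempt and no reset: what is moved stays moved. The work goes in short steps, Python scripts to look and compute and a tool call to move; the robot and the scene stay as the last step left them, time stands still between calls to the robot, and variables do not carry over. Pictures are saved under pics/ and viewed, at most 10 in all, crops included, and the job is handed in when it is done.

Besides the shell and the picture viewer there is one more tool, called after ">>>" as name(argument=value, ...) on one line, values as JSON. jog_arm: Moves the arm, as the interface text tells. Its arguments: {"type":"object","properties":{"plan":{"type":"array","items":{"type":"array","items":{"type":"number"}}},"force":{"type":"number"}},"required":["plan"]}

```bash
mkdir -p pics; python3 - <<'E'
from plant import r, imaging
import cv2,numpy as np
s=r.state();print(s, r.tips_ahead)
for n in("top","side"):
    c=imaging.camera(n);cv2.imwrite(f"pics/{n}0.png",cv2.resize(c["color"][:,:,::-1],None,fx=1.5,fy=1.5,interpolation=cv2.INTER_CUBIC))
    print(n,c["K"],c["camera_from_world"],[k for k in c])
E
```

```text
{'time_s': 0.0, 'joint_pos': array([-1.35181209e+00,  2.59341340e-01,  1.53605804e+00, -8.37035402e-06,
        1.34795957e+00, -2.02768606e-01]), 'joint_vel': array([-0.00101939,  0.00054683,  0.0002347 , -0.00100432, -0.00077561,
       -0.00025224]), 'effort': array([-1.83208125e-03, -4.37318766e+01, -2.84001321e+01,  7.16071017e-02,
        4.11883788e-02, -1.30401472e-04]), 'tool_pos': array([ 0.22506484, -0.50126081,  0.21342863]), 'eef_rot': array([ 9.77847265e-01,  2.09317811e-01, -1.12410630e-05, -8.83085707e-04]), 'contact_force': array([-0.55474286,  0.01480177, -0.15576583]), 'torque': array([-0.01156768,  0.00922393, -0.0038481 ]), 'gripper_force': 0.0, 'finger_gap': 0.09304931595356297} 0.025
top [[411.21360807   0.         255.59406224]
 [  0.         411.21360807 195.55922564]
 [  0.           0.           1.        ]] [[ 0.02134372 -0.99962961 -0.01688443  0.04986658]
 [ 0.98852039  0.01857391  0.14994147 -0.52829516]
 [-0.14957233 -0.01989092  0.98855069 -0.98016092]
 [ 0.          0.          0.          1.        ]] ['color', 'K', 'camera_from_world']
side [[350.86536231   0.         253.15416672]
 [  0.         350.86536231 194.52989237]
 [  0.           0.           1.        ]] [[-0.98508333 -0.17183776 -0.00908923  0.50333297]
 [ 0.09558992 -0.59037428  0.80144917 -0.10470876]
 [-0.14308528  0.78862538  0.59799382 -0.90559818]
 [ 0.          0.          0.          1.        ]] ['color', 'K', 'camera_from_world']
```

View pics/top0.png

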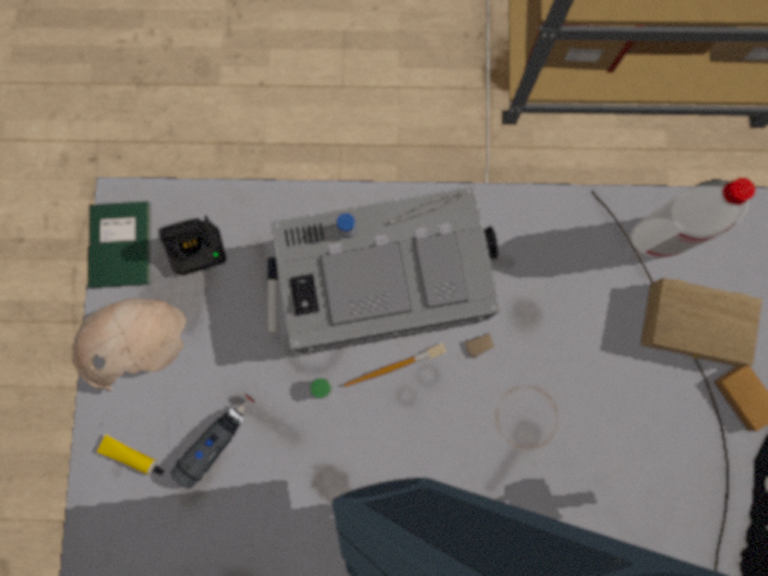

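View pics/side0.png

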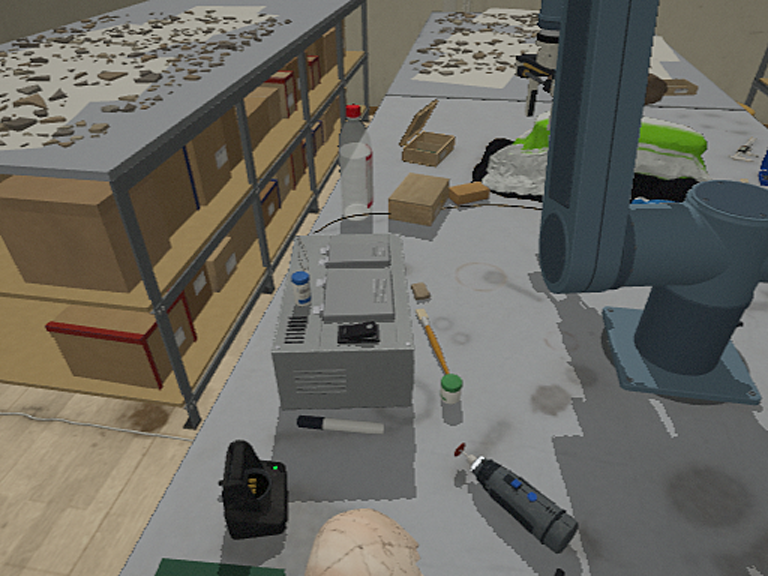

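The top view shows the machine at about (275-495, 190-350), with the rocker at (304,294), the wide hatch at (367,283) and the narrow hatch at (441,268). The side view shows the same layout with loose things around it. Next I'll enlarge the machine area.

```bash
python3 - <<'E'
from plant import imaging
import cv2
a=imaging.camera("top")["color"][:,:,::-1][115:245,170:340]
b=imaging.camera("side")["color"][:,:,::-1][145:280,170:290]
cv2.imwrite("pics/topc.png",cv2.resize(a,None,fx=4.6,fy=4.6,interpolation=cv2.INTER_CUBIC))
cv2.imwrite("pics/sidec.png",cv2.resize(b,None,fx=4.4,fy=4.4,interpolation=cv2.INTER_CUBIC))
E
```

```text
(no output)
```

View pics/topc.png

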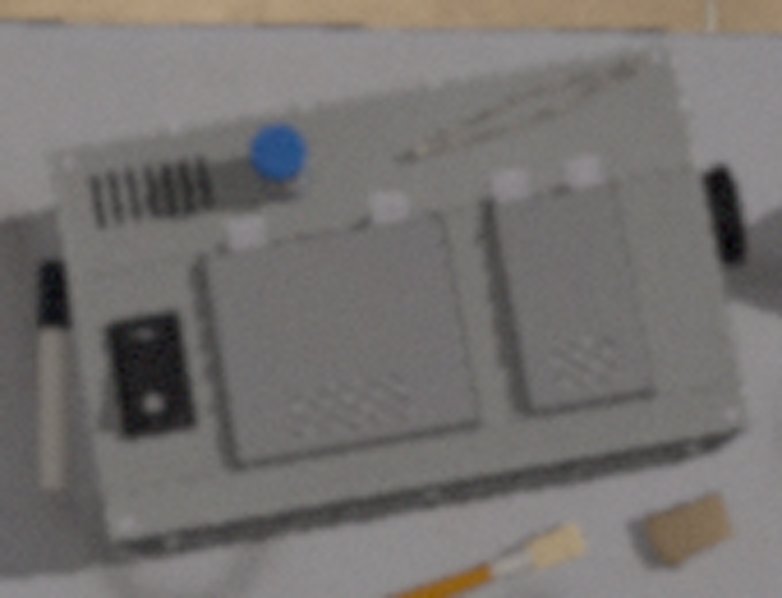

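View pics/sidec.png

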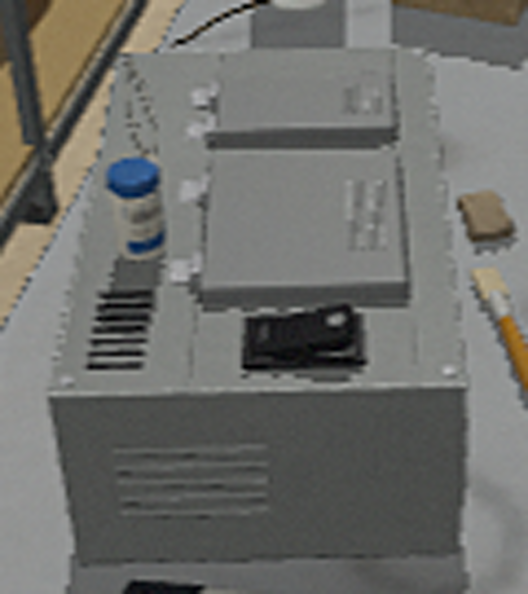

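The crops show the details. In the top crop the deck corners are at (50,155), (672,55), (745,425) and (107,540), the wide hatch's front corners are at (240,465) and (478,425), and the rocker spans (108-192, 312-438). In the side crop the rocker's front end is raised, at about (340,318).

```bash
cat >h.py <<'E'
import numpy as np
from plant import imaging
def ray(c,u,v,z):
    M=c["camera_from_world"];R,t=M[:3,:3],M[:3,3];o=-R.T@t
    p=np.linalg.inv(c["K"])@[u,v,1];d=R.T@(p*[1,-1,-1])
    return o+d*(z-o[2])/d[2]
def proj(c,P):
    M=c["camera_from_world"];q=(M[:3,:3]@np.asarray(P,float)+M[:3,3])*[1,-1,-1]
    q=c["K"]@q;return q[:2]/q[2]
E
python3 - <<'E'
from h import *
from scipy.optimize import least_squares
t=imaging.camera("top");s=imaging.camera("side")
T=lambda x,y:np.array((170+x/4.6,115+y/4.6)); S=lambda x,y:np.array((170+x/4.4,145+y/4.4))
dk=.126
obs=[(t,T(50,155),(.1,.16,dk)),(t,T(672,55),(.1,-.16,dk)),(t,T(745,425),(-.1,-.16,dk)),(t,T(107,540),(-.1,.16,dk)),
(s,S(50,393),(.1,.16,dk)),(s,S(466,387),(-.1,.16,dk)),(s,S(120,53),(.1,-.16,dk)),(s,S(435,53),(-.1,-.16,dk))]
def W(p,L):
    c,q=np.cos(p[2]),np.sin(p[2]);return (p[0]+c*L[0]-q*L[1],p[1]+q*L[0]+c*L[1],L[2])
f=lambda p:np.concatenate([proj(c,W(p,L))-o for c,o,L in obs])
for sel in(obs,obs[:4],obs[4:]):
    o2=obs;obs=sel;r_=least_squares(f,[.55,.05,.1],loss='soft_l1');print(r_.x,r_.fun.round(1));
    if sel is o2: P=r_.x
    obs=o2
def loc(c,uv,z):
    w=ray(c,*uv,z);d=w[:2]-P[:2];a=P[2];return (np.array([[np.cos(a),np.sin(a)],[-np.sin(a),np.cos(a)]])@d).round(4)
for q in[(240,465),(478,425),(440,212),(207,255)]:print("hatch",loc(t,T(*q),dk+.0085))
for q in[(530,410),(655,392)]:print("spare",loc(t,T(*q),dk+.0085))
for q in[(108,325),(178,312),(192,428),(122,438)]:print("rock",loc(t,T(*q),dk+.006))
for q in[(203,290),(408,290)]:print("side hatch",loc(s,S(*q),dk+.0085))
for q in[(243,368),(365,365)]:print("side rock",loc(s,S(*q),dk+.002))
print('vial',loc(t,T(278,150),dk+.05))
E
```

```text
[0.55419678 0.06002399 0.18907908] [-0.7 -0.7 -0.  -1.8  0.9  2.  -0.7  0.9 -0.7  0.2  0.4 -0.2  0.3 -0.7
 -0.4 -1.9]
[0.55496019 0.05958515 0.1915208 ] [-0.6 -0.8  0.  -2.3  1.2  1.5 -0.3  0.7]
[0.55380699 0.06095771 0.18854916] [-0.7  0.5  0.5  0.2  0.4 -0.5 -0.3 -1.7]
hatch [-0.0739  0.0877]
hatch [-0.0742 -0.0296]
hatch [ 0.0336 -0.0295]
hatch [0.0318 0.0877]
spare [-0.0712 -0.0558]
spare [-0.0728 -0.1173]
rock [0.0059 0.1415]
rock [0.0065 0.1064]
rock [-0.0517  0.1083]
rock [-0.0508  0.1428]
side hatch [0.0298 0.0946]
side hatch [-0.0738  0.0975]
side rock [0.0075 0.1465]
side rock [-0.0513  0.1459]
vial [0.0669 0.0432]
```

>>> jog_arm(plan=[[0,0,-0.04,6.67,255],[0,0,-0.02,6.67,255],[0.024,-0.038,0,0,255],[0.024,-0.038,0,0,255],[0.024,-0.038,0,0,255]], force=15)

```text
time_s: 0.8
tool_pos: [0.2747, -0.375, 0.2742]
eef_rot: [0.996, 0.094, 0.0, -0.0]
contact_force: [0.6, -0.2, 0.2]
finger_gap: 0.0574
gripper_force: 0.0
```

>>> jog_arm(plan=[[0.024,-0.038,0,0,255],[0.024,-0.038,0,0,255],[0.024,-0.038,0,0,255],[0.024,-0.038,0,0,255],[0.024,-0.038,0,0,255]])

```text
time_s: 1.3
tool_pos: [0.3569, -0.1654, 0.2745]
eef_rot: [0.996, 0.094, 0.0, 0.0]
contact_force: [1.5, 0.0, -0.2]
finger_gap: 0.0177
gripper_force: 0.0
```

>>> jog_arm(plan=[[0.024,-0.038,0,0,255],[0.024,-0.038,0,0,255],[0.024,-0.038,0,0,255],[0.024,-0.038,0,0,255],[0.024,-0.038,0,0,255]])

```text
time_s: 1.8
tool_pos: [0.4391, 0.044, 0.2745]
eef_rot: [0.996, 0.094, 0.0, 0.0]
contact_force: [1.2, -0.2, 1.0]
finger_gap: 0.0003
gripper_force: 0.0
```

>>> jog_arm(plan=[[0.019,-0.03,0,0,255],[0.019,-0.03,0,0,255],[0.019,-0.03,0.02,0,255],[0.018,-0.03,0.03,0,255],[0,0,0.034,0,255]])

```text
time_s: 2.3
tool_pos: [0.4916, 0.1776, 0.1899]
eef_rot: [0.995, 0.096, 0.002, -0.001]
contact_force: [0.7, -0.6, -0.7]
finger_gap: 0.0002
gripper_force: 0.0
```

```bash
python3 - <<'E'
from h import *
from plant import r
import cv2
print(r.state()["tool_pos"])
a=imaging.camera("top")["color"][:,:,::-1][115:245,170:340]
b=imaging.camera("side")["color"][:,:,::-1][115:250,170:300]
f=lambda i:cv2.resize(i,(400,round(400*i.shape[0]/i.shape[1])),interpolation=cv2.INTER_CUBIC)
a,b=f(a),f(b);m=np.zeros((max(len(a),len(b)),800,3),np.uint8);m[:len(a),:400]=a;m[:len(b),400:]=b
cv2.imwrite("pics/m1.png",m)
E
```

```text
[0.49158192 0.17762049 0.18989686]
```

View pics/m1.png

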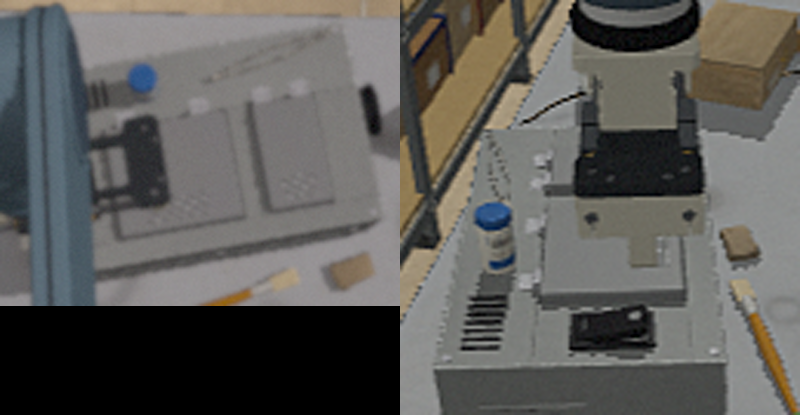

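```bash
python3 - <<'E'
from h import *
t=imaging.camera("top");s=imaging.camera("side")
for n,P in dict(tip=(.4916,.1776,.165),up=(.4916,.1776,.25),target=(.490,.176,.141)).items():
    a,b=proj(t,P),proj(s,P);print(n,(a-[170,115])*400/170,(b-[170,115])*400/130+[400,0])
E
```

```text
tip [ 71.58231531 205.02525214] [636.89164343 289.12048102]
up [ 56.40292977 191.40773775] [634.27185636 185.26072865]
target [ 76.97839951 210.12353271] [640.24763583 314.6689598 ]
```

The side crop shows what looks like the fingertip ending at about (645,265), but it should project to (637,289). I'll look closer.

```bash
python3 - <<'E'
from h import *
from plant import r
import cv2
print(r.state()["tool_pos"],r.state()["time_s"])
b=imaging.camera("side")["color"][:,:,::-1][165:235,210:280]
cv2.imwrite("pics/s2.png",cv2.resize(b,(560,560),interpolation=cv2.INTER_CUBIC))
E
```

```text
[0.48962007 0.17379448 0.19038818] 2.5
```

View pics/s2.png

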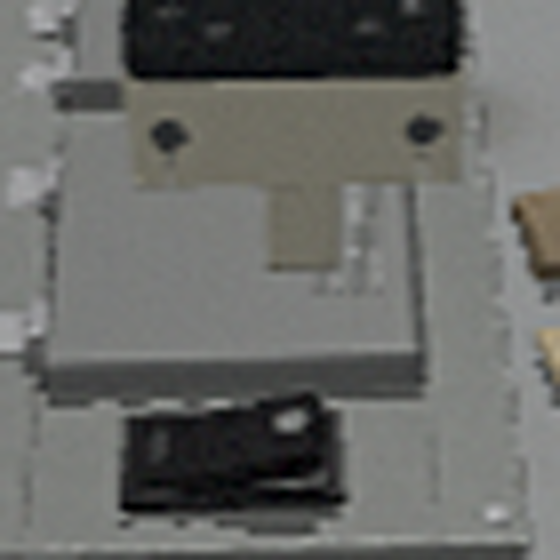

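```bash
python3 - <<'E'
from h import *
t=imaging.camera("top");s=imaging.camera("side")
for z in(.165,.19,.2):
    print(z,ray(s,248.1,198.5,z), ray(s,210+130/8,165+185/8,z+.02),ray(s,210+460/8,165+185/8,z+.02))
c=np.array((.4896,.1738));X=np.array((.982,.188));Y=np.array((.188,-.982))
for z in(.23,.25,.27,.3):
  for dx,dy in((.0375,.094),(-.0375,.094)):
    P=(*(c+dx*X+dy*Y),z);print(z,dx,(proj(t,P)-[170,115])*400/170,proj(s,P)*8-[1680,1320])
E
```

```text
0.165 [0.49593309 0.14161584 0.165     ] [0.54456979 0.13833944 0.185     ] [0.45596683 0.1240366  0.185     ]
0.19 [0.48949935 0.17372283 0.19      ] [0.53511473 0.17207339 0.21      ] [0.45148907 0.15857402 0.21      ]
0.2 [0.48692585 0.18656563 0.2       ] [0.53133271 0.18556697 0.22      ] [0.44969796 0.17238898 0.22      ]
0.23 0.0375 [165.61733912 136.6704685 ] [164.56371587 -50.79435731]
0.23 -0.0375 [179.82036821 221.67582095] [435.66081922 -55.22023934]
0.25 0.0375 [164.35025618 131.83437583] [ 161.0681622  -114.16746036]
0.25 -0.0375 [178.88438816 218.85994474] [ 436.40783226 -118.61438143]
0.27 0.0375 [163.02026097 126.75816506] [ 157.46144581 -179.55590265]
0.27 -0.0375 [177.90126685 215.90224503] [ 437.17858284 -184.02297475]
0.3 0.0375 [160.89666166 118.65299479] [ 151.83105815 -281.63276129]
0.3 -0.0375 [176.33009849 211.17541822] [ 438.38175209 -286.12812962]
```

The top view puts the gripper body's end at (166,162), where the measured pose predicts it in y. So the tool is over the rocker, but the tip looks about 20 mm higher than stated. I'll move down a little and check again.

>>> jog_arm(plan=[[0,0,0.01,0,255],[0,0,0.009,0,255],[0,0,0,0,255],[0,0,0,0,255],[0,0,0,0,255]])

```text
time_s: 3.15
tool_pos: [0.4901, 0.1739, 0.1714]
eef_rot: [0.996, 0.094, 0.0, -0.0]
contact_force: [-0.1, -0.1, 0.8]
finger_gap: 0.0006
gripper_force: 0.0
```

```bash
python3 - <<'E'
from h import *
from plant import r
import cv2
s=r.state();print(s["tool_pos"],s["contact_force"])
c=imaging.camera("side");b=c["color"][:,:,::-1][165:235,210:280]
for z in(.025,0):print((proj(c,s["tool_pos"]-[0,0,z])-[210,165])*8)
cv2.imwrite("pics/s3.png",cv2.resize(b,(560,560),interpolation=cv2.INTER_CUBIC))
E
```

```text
[0.49009449 0.17393843 0.17137177] [-0.06924867 -0.08272959  0.80725138]
[305.35249799 397.84708368]
[303.67598841 324.72361325]
```

View pics/s3.png

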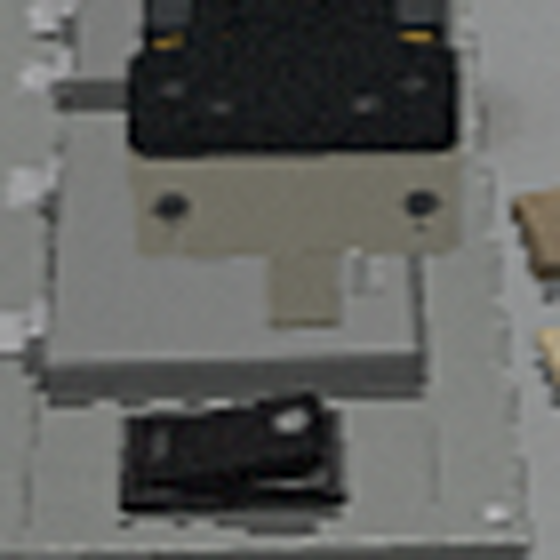

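The tip appears at (305,325), which is where the TCP itself projects. The triangulated body centre agrees with the measured y, so I'll feel my way down in small steps.

>>> jog_arm(plan=[[0,0,0.002,0,255],[0,0,0.002,0,255],[0,0,0.002,0,255],[0,0,0,0,255],[0,0,0,0,255]])

```text
time_s: 3.7
tool_pos: [0.4899, 0.174, 0.1652]
eef_rot: [0.996, 0.094, -0.0, 0.0]
contact_force: [0.7, -0.8, -0.3]
finger_gap: 0.0003
gripper_force: 0.0
```

>>> jog_arm(plan=[[0,0,0.0015,0,255],[0,0,0.0015,0,255],[0,0,0,0,255],[0,0,0,0,255],[0,0,0,0,255]])

```text
time_s: 4.2
tool_pos: [0.49, 0.174, 0.1623]
eef_rot: [0.996, 0.094, 0.0, -0.0]
contact_force: [-0.3, 0.1, 0.3]
finger_gap: 0.0007
gripper_force: 0.0
```

```bash
python3 - <<'E'
from h import *
from plant import r
import cv2
s=r.state();print(s["tool_pos"],s["contact_force"])
c=imaging.camera("side");b=c["color"][:,:,::-1][155:230,200:290]
a=imaging.camera("top")["color"][:,:,::-1][90:230,130:300]
f=lambda i:cv2.resize(i,(400,round(400*i.shape[0]/i.shape[1])),interpolation=cv2.INTER_CUBIC)
a,b=f(a),f(b);m=np.zeros((max(len(a),len(b)),800,3),np.uint8);m[:len(a),:400]=a;m[:len(b),400:]=b
cv2.imwrite("pics/m2.png",m)
E
```

```text
[0.48999863 0.17398581 0.16227413] [-0.29243448  0.1243348   0.32430202]
```

View pics/m2.png

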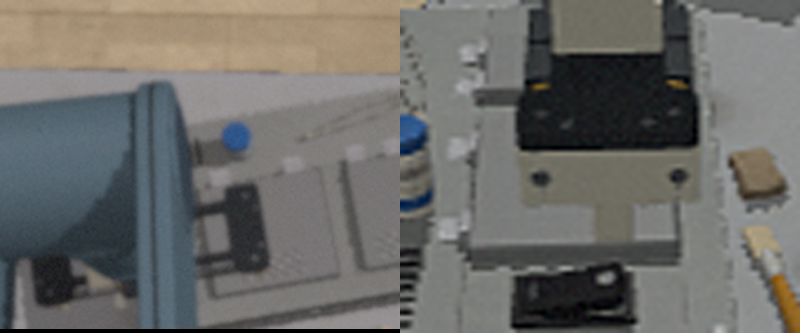

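The top view now shows both ends of the gripper body, at (32,~285) and (268,~228). The side view shows the finger bottom at about (613,240), with the rocker still untouched. I'll work out the body centre.

```bash
python3 - <<'E'
from h import *
t=imaging.camera("top");s=imaging.camera("side")
T=lambda x,y:(130+x*.425,90+y*.425)
for z in(.22,.25,.28): print(z,ray(t,*T(32,281),z),ray(t,*T(266,228),z),(ray(t,*T(32,281),z)+ray(t,*T(266,228),z))/2, 'side body bottom ends',ray(s,200+120/4.444,155+200/4.444,z),ray(s,200+298/4.444,155+205/4.444,z))
E
```

```text
0.22 [0.46712224 0.28451341 0.22      ] [0.51743289 0.08290338 0.22      ] [0.49227757 0.1837084  0.22      ] side body bottom ends [0.52083023 0.22339647 0.22      ] [0.44460661 0.21458094 0.22      ]
0.25 [0.46377261 0.2756708  0.25      ] [0.51226259 0.08135672 0.25      ] [0.4880176  0.17851376 0.25      ] side body bottom ends [0.51025257 0.26110944 0.25      ] [0.4396058  0.25293889 0.25      ]
0.28 [0.46042297 0.26682819 0.28      ] [0.50709229 0.07981006 0.28      ] [0.48375763 0.17331913 0.28      ] side body bottom ends [0.49967491 0.2988224  0.28      ] [0.43460499 0.29129684 0.28      ]
```

The body centre comes out at y of 0.174 to 0.178, so the tool is directly over the rocker and the tips simply end higher than stated. I'll keep feeling downwards.

>>> jog_arm(plan=[[0,0,0.004,0,255],[0,0,0.004,0,255],[0,0,0.003,0,255],[0,0,0,0,255],[0,0,0,0,255]])

```text
time_s: 4.9
tool_pos: [0.4899, 0.174, 0.1511]
eef_rot: [0.996, 0.094, -0.0, -0.0]
contact_force: [0.8, 0.5, 0.1]
finger_gap: 0.0007
gripper_force: 0.0
```

>>> jog_arm(plan=[[0,0,0.003,0,255],[0,0,0.003,0,255],[0,0,0,0,255],[0,0,0,0,255],[0,0,0,0,255]])

```text
time_s: 5.4
tool_pos: [0.49, 0.174, 0.1453]
eef_rot: [0.996, 0.094, 0.0, -0.0]
contact_force: [0.3, 0.4, -0.6]
finger_gap: 0.0005
gripper_force: 0.0
```

>>> jog_arm(plan=[[0,0,0.003,0,255],[0,0,0.003,0,255],[0,0,0,0,255],[0,0,0,0,255],[0,0,0,0,255]])

```text
time_s: 5.9
tool_pos: [0.49, 0.174, 0.1393]
eef_rot: [0.996, 0.094, 0.0, -0.0]
contact_force: [-0.1, -0.8, -0.2]
finger_gap: 0.0006
gripper_force: 0.0
```

```bash
python3 - <<'E'
from h import *
from plant import r
import cv2
s=r.state();print(s["tool_pos"],s["contact_force"])
b=imaging.camera("side")["color"][:,:,::-1][150:240,200:300]
cv2.imwrite("pics/s4.png",cv2.resize(b,(660,594),interpolation=cv2.INTER_CUBIC))
E
```

```text
[0.4900391  0.17398298 0.13929558] [-0.13801678 -0.82377535 -0.17269757]
```

View pics/s4.png

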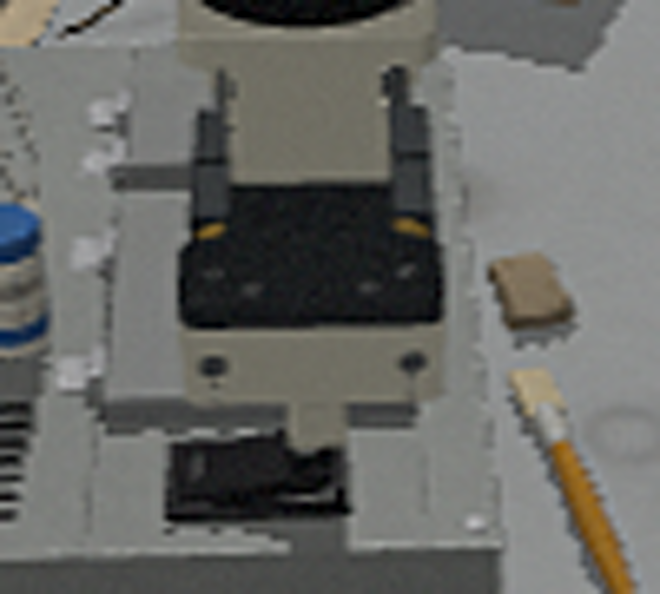

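The finger bottom is now at (317,450), right at the rocker's raised end, with no force yet. I'll continue in small steps.

>>> jog_arm(plan=[[0,0,0.002,0,255],[0,0,0.001,0,255],[0,0,0,0,255],[0,0,0,0,255],[0,0,0,0,255]])

```text
time_s: 6.45
tool_pos: [0.4899, 0.174, 0.1364]
eef_rot: [0.996, 0.094, -0.0, 0.0]
contact_force: [-1.8, 0.2, 3.6]
finger_gap: 0.0002
gripper_force: 1.6
```

>>> jog_arm(plan=[[0,0,0.002,0,255],[0,0,0.001,0,255],[0,0,0,0,255],[0,0,0,0,255],[0,0,0,0,255]])

```text
time_s: 6.95
tool_pos: [0.4901, 0.174, 0.1331]
eef_rot: [0.996, 0.094, 0.0, -0.0]
contact_force: [-0.2, -0.0, 0.3]
finger_gap: 0.0005
gripper_force: 0.0
```

It took 3.6 N and then let go, so the rocker snapped over. I'll push on to the stop to confirm.

>>> jog_arm(plan=[[0,0,0.001,0,255],[0,0,0.001,0,255],[0,0,0,0,255],[0,0,0,0,255],[0,0,0,0,255]])

```text
time_s: 7.45
tool_pos: [0.49, 0.174, 0.1313]
eef_rot: [0.996, 0.094, 0.0, -0.0]
contact_force: [0.2, -0.4, 0.1]
finger_gap: 0.0003
gripper_force: 0.0
```

>>> jog_arm(plan=[[0,0,0.001,0,255],[0,0,0.001,0,255],[0,0,0,0,255],[0,0,0,0,255],[0,0,0,0,255]])

```text
time_s: 7.95
tool_pos: [0.4903, 0.174, 0.1303]
eef_rot: [0.996, 0.094, 0.001, 0.0]
contact_force: [-2.0, 0.2, 6.4]
finger_gap: 0.0001
gripper_force: 3.6
```

The rocker is against its stop at 6.4 N. Now I'll lift and move over the filter pad.

>>> jog_arm(plan=[[0,0,-0.04,0,255],[-0.005,0.045,0,0,255],[-0.005,0.045,0,0,255],[0,0.004,0,0,255],[0,0,0,0,255]])

```text
time_s: 8.45
tool_pos: [0.4979, 0.0788, 0.1692]
eef_rot: [0.996, 0.093, -0.0, -0.0]
contact_force: [0.1, -0.0, 0.9]
finger_gap: 0.0005
gripper_force: 0.0
```

>>> jog_arm(plan=[[0,0,0.02,0,255],[0,0,0.01,0,255],[0,0,0.002,0,255],[0,0,0,0,255],[0,0,0,0,255]])

```text
time_s: 8.95
tool_pos: [0.4981, 0.0803, 0.1377]
eef_rot: [0.995, 0.095, 0.0, 0.0]
contact_force: [0.5, -0.3, 0.5]
finger_gap: 0.0005
gripper_force: 0.0
```

>>> jog_arm(plan=[[0,0,0.002,0,255],[0,0,0.002,0,255],[0,0,0,0,255],[0,0,0,0,255],[0,0,0,0,255]])

```text
time_s: 9.45
tool_pos: [0.4979, 0.0797, 0.1333]
eef_rot: [0.996, 0.094, 0.0, 0.0]
contact_force: [-0.4, -0.2, -0.0]
finger_gap: 0.0012
gripper_force: 0.0
```

>>> jog_arm(plan=[[0,0,0.0015,0,255],[0,0,0.0015,0,255],[0,0,0,0,255],[0,0,0,0,255],[0,0,0,0,255]])

```text
time_s: 9.95
tool_pos: [0.4979, 0.0797, 0.1304]
eef_rot: [0.996, 0.094, 0.0, 0.0]
contact_force: [0.5, -0.5, 1.7]
finger_gap: 0.0007
gripper_force: 0.6
```

>>> jog_arm(plan=[[0,0,0.0015,0,255],[0,0,0.0015,0,255],[0,0,0,0,255],[0,0,0,0,255],[0,0,0,0,255]])

```text
time_s: 10.45
tool_pos: [0.4978, 0.0797, 0.1273]
eef_rot: [0.996, 0.094, -0.0, 0.0]
contact_force: [0.4, -0.2, 1.2]
finger_gap: 0.0001
gripper_force: 1.1
```

>>> jog_arm(plan=[[0,0,0.0015,0,255],[0,0,0,0,255],[0,0,0,0,255],[0,0,0,0,255],[0,0,0,0,255]])

```text
time_s: 10.95
tool_pos: [0.4978, 0.0797, 0.1257]
eef_rot: [0.996, 0.094, -0.0, 0.0]
contact_force: [-0.5, -0.9, 2.6]
finger_gap: 0.0008
gripper_force: 1.2
```

>>> jog_arm(plan=[[0,0,0.001,0,255],[0,0,0,0,255],[0,0,0,0,255],[0,0,0,0,255],[0,0,0,0,255]])

```text
time_s: 11.45
tool_pos: [0.4978, 0.0797, 0.1253]
eef_rot: [0.996, 0.094, 0.0, 0.0]
contact_force: [-2.9, -0.6, 6.4]
finger_gap: 0.0004
gripper_force: 3.6
```

It's at the firm stop, so I'll withdraw quickly, up and towards the front.

>>> jog_arm(plan=[[0,0,-0.048,0,255],[-0.02,0,-0.045,0,255],[-0.03,0,-0.035,0,255],[-0.03,0,-0.03,0,255],[-0.03,0,-0.02,0,255]])

```text
time_s: 11.95
tool_pos: [0.3893, 0.0591, 0.3047]
eef_rot: [0.996, 0.095, 0.001, 0.0]
contact_force: [-0.2, -0.1, -0.0]
finger_gap: 0.0005
gripper_force: 0.0
```

>>> jog_arm(plan=[[0,0.04,0,0,255],[0,0.04,0,0,255],[0,0.04,0,0,255],[0,0.04,0,0,255],[0,0.04,0,0,255]])

```text
time_s: 12.45
tool_pos: [0.4274, -0.1387, 0.3026]
eef_rot: [0.996, 0.094, 0.0, -0.0]
contact_force: [-0.3, 0.5, 0.4]
finger_gap: 0.0007
gripper_force: 0.0
```

>>> jog_arm(plan=[[0,0.04,0,0,255],[0,0.04,0,0,255],[0,0,0,0,255],[0,0,0,0,255],[0,0,0,0,255]])

```text
time_s: 12.95
tool_pos: [0.4422, -0.2148, 0.3025]
eef_rot: [0.996, 0.095, -0.0, -0.001]
contact_force: [0.5, -0.6, -0.5]
finger_gap: 0.0002
gripper_force: 0.0
```

```bash
python3 - <<'E'
from h import *
from plant import r
import cv2
s=r.state();print(s["tool_pos"],s["contact_force"],s["time_s"])
b=imaging.camera("side")["color"][:,:,::-1][110:300,160:340]
a=imaging.camera("top")["color"][:,:,::-1][105:265,160:340]
f=lambda i:cv2.resize(i,(400,round(400*i.shape[0]/i.shape[1])),interpolation=cv2.INTER_CUBIC)
a,b=f(a),f(b);m=np.zeros((max(len(a),len(b)),800,3),np.uint8);m[:len(a),:400]=a;m[:len(b),400:]=b
cv2.imwrite("pics/m3.png",m)
E
```

```text
[ 0.44216966 -0.21483532  0.30249334] [ 0.5486258  -0.60982804 -0.48390978] 12.95
```

View pics/m3.png

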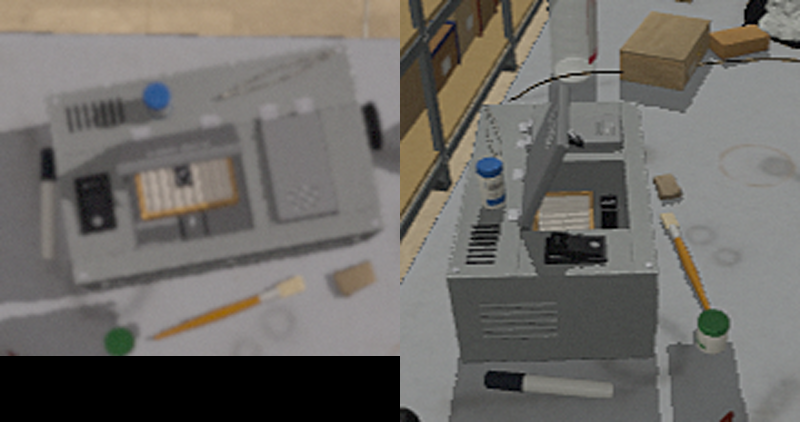

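The wide hatch stands fully open, with the filter visible at (185,188) in the top view. The rocker's front end is down, the narrow hatch is shut and everything else is in place. I'll let it settle and hand in.

>>> jog_arm(plan=[[0,0,0,0,255],[0,0,0,0,255],[0,0,0,0,255],[0,0,0,0,255],[0,0,0,0,255]])

```text
time_s: 13.55
tool_pos: [0.4424, -0.2158, 0.3028]
eef_rot: [0.996, 0.094, 0.0, 0.0]
contact_force: [0.5, 0.3, 0.1]
finger_gap: 0.0004
gripper_force: 0.0
```

```bash
python3 -c "
from plant import workorder
print(workorder.finish_job())"
```

```text
the job is handed in; nothing more can be done
None
```

The job is handed in at about 13.6 s of the 35 s allowed: the machine is switched off, the wide filter hatch stands open by itself, and in the last pictures the narrow hatch is shut and the loose things are where they were; no verdict came back.

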